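# Load the edge-rounding tumbler and lock its bayonet cover

## Robot

A 6-joint arm with a two-finger parallel gripper is mounted at the origin on the work surface; the furniture and walls round the work are solid. World frame = base frame: x ahead of the robot, y to its left, z up, the work surface at z = 0. Lengths are in m, angles in degrees, forces in N, time in s.
With the tool pointing down it reaches from about 0.35 to 0.85 m from the base axis. Payload 8.1 kg.
Tool frame: the origin (TCP) lies at the very end of the fingers, on their centre line; the grasp point (between the pads) lies behind it (r.grasp_offset is the z of the grasp point in the tool frame, in m); z points along the fingers, y is the line along which they close (so a half turn about z gives the same grasp; the last joint's range is limited). The gripper opens to 85 mm and grips with 20 to 120 N. Pads are 22 mm wide; open, the fingers measure 114 mm over their backs; the gripper's body (76 mm by 85 mm) begins 54 mm behind the grasp point. The pads swing forward as they close: fully open they stand 13 mm farther back than shut.
Start: joints at [60.825, 7.471, 85.268, -0, 87.261, -4.893], TCP at [0.247, 0.547, 0.231] pointing down, gripper open.
Joint ranges: [-169.43, 169.43], [-51.17, 129.36], [1.28, 143.12], [-76.62, 256.62], [0, 156.53], [-152.29, 152.29]. Speed limits (degrees/s): [136.94, 136.94, 159.86, 180, 180, 180].

## Interface

Orientations are given as a 3x3 rotation matrix whose columns are the frame's x, y, z axes.
In Python, from bench import status, imaging, order, r gives the robot as it stands.
- The arm moves only by the tool drive_tool, never from a script. Its argument "increments" is a list of rows, each a list of 3 entries, a list of its own where there are three numbers: the turn, a rotation vector about the tool's x, y, z in degrees, then the shift along the tool's x, y, z in m, then the finger opening in m, from 0 to 0.0854. A call has 1 to 10 rows; each row is the pose to reach, as a shift and turn from the pose commanded when the call began, along the tool's axes at that moment; what a row does not reach only later rows make up. A row lasts 1/10 s, in which the tool goes at most 50 mm and 8.59 degrees, less where a joint would pass 70% of its speed; a pose out of reach is approached as far as the arm can. A call with a gripper value outside its range is refused whole. The fingers move at their own pace and stop on an object; "newtons" is the grip in N (left out, the last holds). Time passes only in rows, so rows that repeat a pose let the fingers close. It gives the time, the measured TCP pose, the force, the opening and the grip force at its end, in the units of the state.
- status.get_state(): the state, without advancing time (a new reading comes with each control period).
- imaging.camera(name): name is "scene" or "top"; returns the picture (384x512x3 uint8, red, green, blue); there is no depth.
- imaging.camera_info(name): a dict with "mtx" (3x3 intrinsics, pixels), "R" (3x3) and "t" (3): a world point X has camera coordinates R X + t. Camera axes: x right, y down, z forward; pixel columns grow to the right and rows downward; lengths in m; the calibration is good to about 2 mm. A picture is of the moment at which its call begins. camera_info takes no time and is no camera call.
- order.sign_off(): hands the job in; it is judged then, once.
Trained networks look in the newest picture that a camera, given by its name, has taken for a name from the list of things; names that differ only in an ending like _2 or _b are one class to them, and where a whole thing is asked for, a point or a joint stands for the part that bears it (a point fixed in the world has none). Each returns a list of dicts, best first, with "p" (0 to 1); they miss things now and then, are a little off and sometimes report something else, mostly with a low value. They report only what shows in the picture. A call takes as long as a camera call.
- imaging.search_frame(camera, thing): "rect" ([centre column, centre row, width, height] in pixels, round what is visible of it).
- imaging.cut_out(camera, thing): "pixels" (384x512 bool, what is visible of it) and "rect" ([centre column, centre row, width, height] in pixels, round what is visible of it).
The state is a dict: "time_s": time; "qpos": joint angles; "joint_vel": joint speeds; "effort": joint torques, N m; "tcp_pos": TCP position; "ee_rot": TCP orientation; "contact_force": force on the tool from outside, world axes, zero at the start; "ft_torque": the same for the moment, N m; "grip_width": finger opening in m; "grasp_force": force on a finger pad.
Only numpy, scipy, OpenCV 4.12 (cv2) and the standard library are available. Lean on these libraries where they do the work, as an engineer would, in place of code of your own. Each camera call takes 0.05 s, during which the arm holds its last target. There are 200 camera calls.

## Task

Switch the blue tumbler off by turning its selector to the red mark, then free its cover (press it down and twist it a quarter turn anticlockwise), lift it off and lay it flat on the black rubber mat. Put every loose wooden piece that lies on the bench (dark oak offcuts and beech wedges) into the drum, put the cover back and lock it fully home by pressing it down and twisting it a quarter turn clockwise until its lugs sit behind the catches. Last, turn the selector to the green mark; leave the glue bottle and the stack of wood strips and dowels at the back alone.

Things in the scene. Friction and masses are not known exactly. Their poses are not given: they have to be found in the camera images.
- drum_mouth (a point): centre of the rim of the tumbler's open-topped round blue drum, fixed to the bench, rim 130 mm above the bench; z up. Inside 140 mm across and 112 mm deep, wall 6 mm. The control box stands on its +x side: centre 175 mm along x from the axis, 82 x 100 mm, top 140 mm above the bench. Angles below are about this axis, seen from above
- hook_back (a point): top of one of two steel bayonet hooks outside the rim (red dots), at drum_mouth's +x side; the other is opposite. Each reaches anticlockwise from -11 to +55 degrees, out to 108 mm, tops 22 mm above the rim. A locked lug lies under its hook at 0 degrees between a stop (clockwise side) and a 4 mm catch (anticlockwise); from 62 to 160 degrees lugs are free (white bars on the drum at 90)
- seal (a joint): travel (m, down positive) of the sprung black seal ring on the rim that pushes the cover up: 0 with the cover locked, -0.003 freed (cover 3 mm higher), 0.0075 fully pressed. Pushes with about 5 N freed, 6.5 N locked, 10 N fully pressed. To pass the catch the cover must be at least 4 mm below its locked height
- cover_handle (a point): middle of the loose cover's handle: a black upright bar 80 mm long (its x), 18 mm thick (its y), 40 mm high, top 18 mm above this point, foot (on the disc) 22 mm below; z up. Locked, this point is 39.5 mm above drum_mouth with its x axis along drum_mouth's x (either way round); resting freed on the seal, 42.5 mm; laid on a surface, 46 mm above it
- cover: the same aluminium cover, axes as cover_handle, origin at the centre of its underside, 46 mm below cover_handle. Disc of 156 mm diameter, 10 mm thick, under it a bevelled centring plug, 128 mm across, 14 mm deep (6 mm play all round in the drum); two 18 mm wide lugs at its +x and -x reach 95 mm from the axis. Mass 0.24 to 0.38 kg
- selector_grip (a point): point on the vertical axis of the selector knob on top of the control box, at the height to grip, 163 mm above the bench. The knob's grip is a grey bar 50 mm long (its x), 14 mm thick (its y), 27 mm high, its top 13 mm above this point and its foot 13 mm below; its +x end with the white line is the pointer
- selector (a joint): angle of the selector in rad, growing clockwise seen from above: 0 at the red dot (off), 0.7 at the green dot (gentle), 1.4 at the white dot (strong). It snaps into these three positions within about 0.1 rad, by a spring of about 0.18 N m, and stays
- mat_top (a point): centre of the top of the square black rubber mat, 180 mm a side, 4 mm thick, fixed to the bench beside the tumbler
- oak_a_mid (a point): point at the centre of a dark oak offcut, a plain bar, 42 mm wide (its x), 100 mm long (its y), 22 mm high as it lies on the bench; this point is half-way up, 11 mm above its underside. Absent in some starts
- oak_b_mid (a point): point at the centre of a dark oak offcut, a plain bar, 42 mm wide (its x), 100 mm long (its y), 22 mm high as it lies on the bench; this point is half-way up, 11 mm above its underside. Absent in some starts
- wedge_a_mid (a point): point at the centre of a light beech wedge tapering in height towards one end, 35 mm wide (its x), 100 mm long (its y), 22 mm high as it lies on the bench; this point is half-way up, 11 mm above its underside. Absent in some starts
- wedge_b_mid (a point): point at the centre of a light beech wedge tapering in height towards one end, 35 mm wide (its x), 100 mm long (its y), 22 mm high as it lies on the bench; this point is half-way up, 11 mm above its underside. Absent in some starts
- glue_bottle: white and orange glue bottle, 50 mm across, 150 mm tall, standing near the back; origin at its underside

How it is judged (in metres and radians):
On the way, in this order (a step that is already met when the one before it is completed fails the run):
1. the selector is at the red mark with the cover still locked (value of joint selector between -0.17 and 0.17 rad and angle between the x axis of cover_handle and the x axis of drum_mouth, either way round below 0.15 rad and horizontal distance between cover_handle and drum_mouth below 0.01 m and z of cover_handle in the frame of drum_mouth between 0.0365 and 0.0425 m and angle between cover_handle's own z axis and vertical below 0.06 rad), for 0.2 s.
2. the freed cover lies flat on the black rubber mat, the selector still at the red mark (horizontal distance between cover_handle and mat_top below 0.06 m and height (world z) of cover_handle below 0.058 m and angle between cover_handle's own z axis and vertical below 0.1 rad and value of joint selector between -0.17 and 0.17 rad), for 0.2 s.
3. all the wooden pieces are in the drum (horizontal distance between each of oak_a_mid, oak_b_mid, wedge_a_mid, wedge_b_mid and drum_mouth below 0.068 m and z of each of oak_a_mid, oak_b_mid, wedge_a_mid, wedge_b_mid in the frame of drum_mouth below 0.005 m), for 0.2 s.
4. the cover is back on the drum and locked, the selector still at the red mark (all of step 1), for 0.3 s.
5. the selector is at the green mark (value of joint selector between 0.53 and 0.87 rad), for 0.2 s.
At the end, for the whole second after the job is handed in: Every wooden piece is inside the drum (centre within 68 mm of its axis, below the rim); the cover is locked (within 0.15 rad and 10 mm of the drum, level, sprung up within 3 mm of its locked height) and at rest; the selector is within 0.17 rad of the green mark (0.7) (all of step 3 and all of step 5 and angle between the x axis of cover_handle and the x axis of drum_mouth, either way round below 0.15 rad and horizontal distance between cover_handle and drum_mouth below 0.01 m and z of cover_handle in the frame of drum_mouth between 0.0365 and 0.0425 m and angle between cover_handle's own z axis and vertical below 0.06 rad and linear speed of cover below 0.02 m/s); the robot touches nothing.
It fails at once if the glue bottle is knocked over or pushed more than 5 cm (angle between glue_bottle's own z axis and vertical above 0.5 rad or distance of glue_bottle from where it was at the start of the episode above 0.05 m).
Of oak_a, oak_b, wedge_a, wedge_b only 2 to 4 are there at a start; the rules pass over those that are not, and their reading is None.
At some moment in a run one of oak_a, oak_b, wedge_a, wedge_b may be knocked a few centimetres aside while the robot is not near it.
Once in a run the grip may slacken for a moment while it holds something.
It also fails if it takes over 210 s, if anything falls off the work surface, if the arm or the gripper's body presses on something with over 40 N, if the wrist force passes 120 N, or if a joint passes its speed limit or range.

## Working session

There is one attempt and no reset: what is moved stays moved. The work goes in short steps, Python scripts to look and compute and a tool call to move; the robot and the scene stay as the last step left them, time stands still between calls to the robot, and variables do not carry over. Pictures are saved under pics/ and viewed, at most 14 in all, crops included, and the job is handed in when it is done.

Besides the shell and the picture viewer there is one more tool, called after "Call:" as name([rows], argument=value, ...), one row to a line, values as JSON. drive_tool: Moves the arm, as the interface text tells. Its arguments: {"type":"object","properties":{"increments":{"type":"array","items":{"type":"array"}},"newtons":{"type":"number"}},"required":["increments"]}

```bash
ls; mkdir -p pics
python3 - <<'E'
from bench import status, imaging, order, r
import cv2,numpy as np
s=status.get_state();print(s['tcp_pos'],s['ee_rot'],s['grip_width'],s['contact_force'],r.grasp_offset)
for c in('scene','top'):
    im=imaging.camera(c);cv2.imwrite(f'pics/{c}0.png',cv2.resize(im[:,:,::-1],(800,600)));i=imaging.camera_info(c);print(c,i)
    for t in ['drum_mouth','hook_back','cover_handle','cover','selector_grip','mat_top','oak_a_mid','wedge_a_mid','glue_bottle']:
        try:
            for d in imaging.search_frame(c,t): print(t,d['p'],np.round(d['rect'],1))
        except Exception as e: print(t,e)
E
```

```text
pics
[0.24645121 0.54644443 0.23024822] [[-9.11535786e-01  4.11219779e-01 -8.96689055e-04]
 [ 4.11220725e-01  9.11534400e-01 -1.59762258e-03]
 [ 1.60388917e-04 -1.82502728e-03 -9.99998322e-01]] 0.08566237710316348 [-0.54208443  0.30905988 -0.07650283] -0.0187
scene {'mtx': array([[356.87312585,   0.        , 252.03031444],
       [  0.        , 356.87312585, 191.49390861],
       [  0.        ,   0.        ,   1.        ]]), 'R': array([[ 0.2400672 , -0.97068801,  0.01151182],
       [-0.8069195 , -0.20612906, -0.55352663],
       [ 0.53967458,  0.12359447, -0.83275192]]), 't': array([-0.13332498,  0.48606995,  0.85017843])}
drum_mouth 0.66 [265.9 211.5  71.3 113.3]
hook_back 0.76 [266.6 210.8  67.3 115.6]
hook_back 0.45 [334.5 262.8  68.4  64.5]
cover_handle 0.91 [267.9 217.7  54.7  57. ]
cover 0.79 [270.1 216.3  57.3  52.8]
selector_grip 0.6 [282.2 162.6  15.9  17.5]
mat_top 0.65 [334.6 262.9  69.   66. ]
mat_top 0.17 [269.4 217.   54.6  51. ]
oak_a_mid 0.67 [192.6 236.9  26.4  31. ]
glue_bottle 0.97 [321.7 177.7  19.4  33.3]
glue_bottle 0.55 [192.4 238.1  27.7  32.1]
top {'mtx': array([[347.59154364,   0.        , 251.6549993 ],
       [  0.        , 347.59154364, 193.94508368],
       [  0.        ,   0.        ,   1.        ]]), 'R': array([[-0.00157799, -0.99991428, -0.01299781],
       [-0.98171974,  0.00402284, -0.19028969],
       [ 0.19032566,  0.01245994, -0.98164194]]), 't': array([6.50238684e-06, 5.38898905e-01, 8.83776104e-01])}
drum_mouth 0.83 [280.4 205.1  76.5 133.2]
hook_back 0.57 [278.9 205.   73.8 133.2]
cover_handle 0.74 [280.6 225.2  66.5  74.9]
cover 0.6 [277.9 224.5  59.2  72.2]
selector_grip 0.79 [279.3 151.4  19.   22.3]
mat_top 0.62 [351.9 237.3  70.1  71.8]
oak_a_mid 0.71 [197.7 252.6  16.6  35.6]
glue_bottle 0.77 [323.8 148.8  24.7  31.3]
glue_bottle 0.68 [350.2 235.8  63.9  68.7]
```

View pics/top0.png

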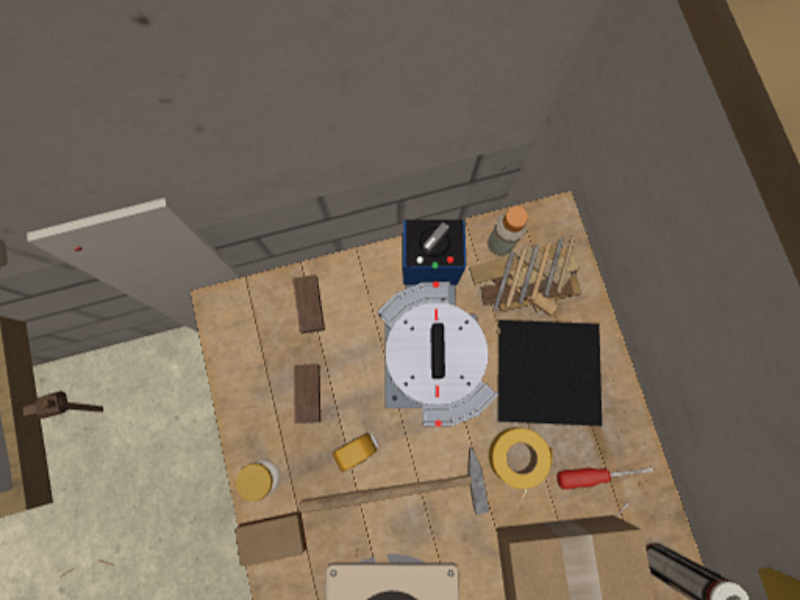

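View pics/scene0.png

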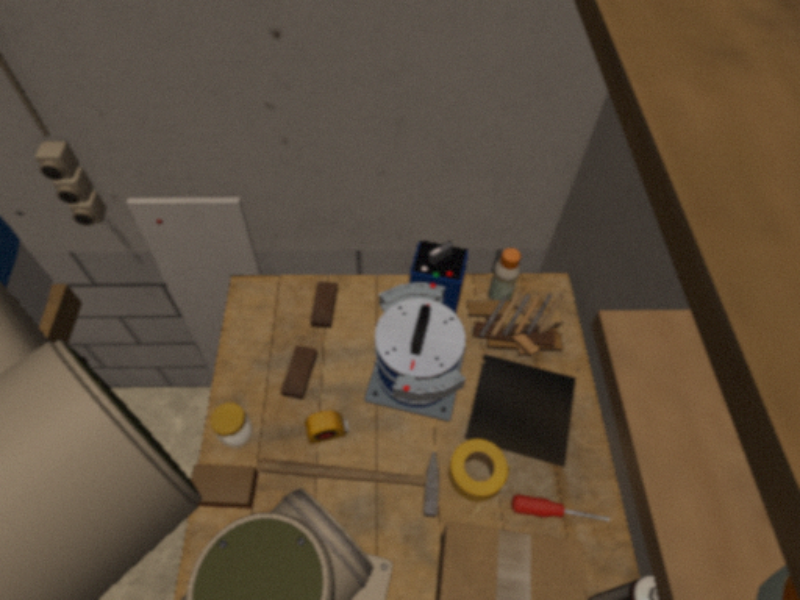

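Two dark oak pieces lie at 800-scale (309,303) and (307,393), and I see no wedges. The locked cover is at (437,352) and the mat at (550,372). The knob is at (436,238), apparently pointing to the white dot.

```bash
cat > h.py <<'E'
from bench import status, imaging, order, r
import cv2,numpy as np
def ray(cam,uv,z):
    i=imaging.camera_info(cam);R,t,K=i['R'],np.array(i['t']),i['mtx']
    uv=np.atleast_2d(uv).astype(float);d=np.c_[uv,np.ones(len(uv))]@np.linalg.inv(K).T@R
    c=-R.T@t;return (c+d*((z-c[2])/d[:,2])[:,None])[:,:2]
def blob(cam,m,z,seed=None):
    """rect in world of the mask component (nearest the seed)"""
    n,l,st,ce=cv2.connectedComponentsWithStats(m.astype(np.uint8))
    k=1+np.argmin([np.hypot(*(c-seed))-0.05*a for c,a in zip(ce[1:],st[1:,4])]) if seed is not None else 1+np.argmax(st[1:,4])
    v,u=np.nonzero(l==k);P=ray(cam,np.c_[u,v],z)
    (c,s,a)=cv2.minAreaRect((P*1000).astype(np.float32))
    if s[0]<s[1]: s=s[::-1];a+=90
    a=(a+90)%180-90
    return dict(mean=P.mean(0).round(4),c=np.round(c,1),size=np.round(s,1),long_axis_deg=round(a,1),n=len(u))
def window(m,u0,u1,v0,v1):
    w=np.zeros_like(m);w[v0:v1,u0:u1]=m[v0:v1,u0:u1];return w
E
python3 - <<'E'
from h import *
im=imaging.camera('top').astype(int);s=im.sum(2);
k=.64
print('handle',blob('top',window(s<120,255,305,200,250),.1875))
disc=window((im.min(2)>140),240,318,188,265);print('disc',blob('top',disc,.1475))
print('knob',blob('top',window(im.min(2)>75,266,292,138,164),.176))
print('mat',blob('top',window(s<110,315,390,200,280),.004))
for (u,v) in((198,194),(197,252)):
    print('oak',blob('top',window((s<270),u-18,u+18,v-30,v+30),.022))
for d in imaging.cut_out('top','oak_a_mid')+imaging.cut_out('top','wedge_a_mid'): print(d['p'],d['rect'],blob('top',d['pixels'],.022))
print('glue',ray('top',[(515*k,218*k)],.15), 'red',ray('top',[(436*k,284*k),(437*k,423*k)],.152))
c=np.concatenate([cv2.resize(im[130:175,255:300].astype(np.uint8)[:,:,::-1],(400,400),interpolation=2),cv2.resize(im[170:280,170:280].astype(np.uint8)[:,:,::-1],(400,400),interpolation=2)],1)
cv2.imwrite('pics/c1.png',c)
E
```

```text
handle {'mean': array([ 0.4441, -0.067 ]), 'c': array([443.7, -66.8]), 'size': array([76.9, 16.7]), 'long_axis_deg': 1.2, 'n': 247}
disc {'mean': array([ 0.4422, -0.0674]), 'c': array([444.8, -67.4]), 'size': array([196.4, 155.3]), 'long_axis_deg': 8.4, 'n': 3732}
knob {'mean': array([ 0.6197, -0.0676]), 'c': array([619.7, -67.4]), 'size': array([48.2, 13.3]), 'long_axis_deg': -39.3, 'n': 107}
mat {'mean': array([ 0.4229, -0.2751]), 'c': array([ 424.5, -274.6]), 'size': array([177.3, 176.6]), 'long_axis_deg': 87.5, 'n': 4144}
oak {'mean': array([0.5442, 0.15  ]), 'c': array([546.5, 150.5]), 'size': array([108.2,  43.6]), 'long_axis_deg': 9.1, 'n': 564}
oak {'mean': array([0.3874, 0.148 ]), 'c': array([387.5, 148.1]), 'size': array([99.5, 44.1]), 'long_axis_deg': 3.4, 'n': 602}
0.94 [197.5, 253.2, 15.4, 36.6] {'mean': array([0.3883, 0.1492]), 'c': array([388.1, 147.9]), 'size': array([99. , 46.1]), 'long_axis_deg': 1.9, 'n': 633}
glue [[ 0.65605484 -0.19561026]] red [[ 0.54912027 -0.06888074]
 [ 0.33957349 -0.06687973]]
```

View pics/c1.png

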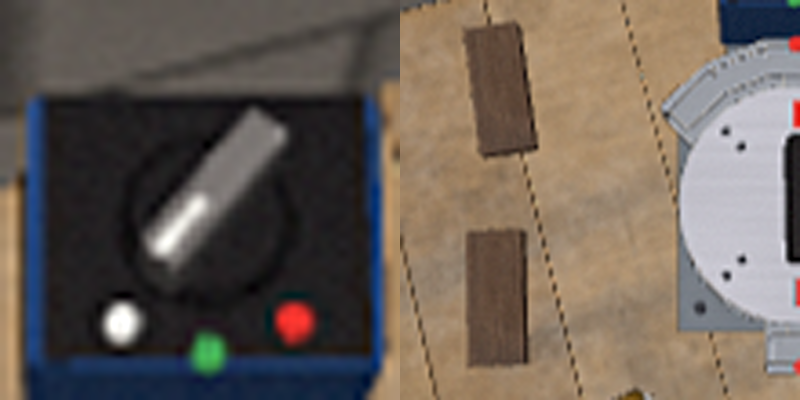

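Pointer (white line) is at the white dot, about 1.4 rad, and there are two oak pieces. Drum centre is about (0.444,-0.067), yaw about 0, and the hook dots and knob agree with it. Moving to the knob.

Call:
drive_tool([
  [[0,0,80],[-0.395,-0.27,-0.013],0.05],
  [[0,0,80],[-0.395,-0.27,-0.013],0.05],
  [[0,0,80],[-0.395,-0.27,-0.013],0.05],
  [[0,0,80],[-0.395,-0.27,-0.013],0.05],
  [[0,0,80],[-0.395,-0.27,-0.013],0.05],
  [[0,0,80],[-0.395,-0.27,-0.013],0.05],
  [[0,0,80],[-0.395,-0.27,-0.013],0.05],
  [[0,0,80],[-0.395,-0.27,-0.013],0.05],
  [[0,0,80],[-0.395,-0.27,-0.013],0.05],
  [[0,0,80],[-0.395,-0.27,-0.013],0.05],
], newtons=40)

```text
time_s: 2.15
tcp_pos: [0.4972, 0.1351, 0.2446]
ee_rot: [[0.254, 0.967, 0.001], [0.967, -0.254, -0.001], [-0.0, 0.001, -1.0]]
contact_force: [-0.2, 0.9, -1.0]
grip_width: 0.05
grasp_force: 0.0
```

```bash
cat > to.py <<'E'
import sys,numpy as np
from scipy.spatial.transform import Rotation as Ro
from bench import status
# usage: to.py x y z phi  -> rotvec (deg) and shift in tool axes; phi = heading of tool y
s=status.get_state();R=np.array(s['ee_rot']);p=np.array(s['tcp_pos'])
f=np.degrees(np.arctan2(R[1,1],R[0,1]))
print('t',round(s['time_s'],1),'tcp',p.round(4),'phi',f.round(2),'q6',round(s['qpos'][5],1),'tilt',np.degrees(np.arccos(-R[2,2])).round(2),'w',round(s['grip_width'],4),'F',np.round(s['contact_force'],1),'T',np.round(s['ft_torque'],2),'g',round(s['grasp_force'],1))
a=list(map(float,sys.argv[1:]))
while len(a)>=4:
    x,y,z,ph=a[:4];a=a[4:];h=np.radians(ph);Y=np.array([np.cos(h),np.sin(h),0]);Z=np.array([0,0,-1.]);G=np.c_[np.cross(Y,Z),Y,Z]
    print('rot',np.degrees(Ro.from_matrix(R.T@G).as_rotvec()).round(2),'shift',(R.T@(np.array([x,y,z])-p)).round(4))
E
python3 to.py .6197 -.0674 .22 -129.3
```

```text
t 2.1 tcp [0.4972 0.1351 0.2446] phi -14.74 q6 24.3 tilt 0.07 w 0.05 F [-0.2  0.9 -1. ] T [0.06 0.   0.  ] g 0.0
rot [ 7.0000e-02 -5.0000e-02  1.1456e+02] shift [-0.1647  0.17    0.0249]
```

Call:
drive_tool([
  [[0,0,80],[-0.165,0.17,0.005],0.05],
  [[0,0,80],[-0.165,0.17,0.005],0.05],
  [[0,0,80],[-0.165,0.17,0.005],0.05],
  [[0,0,80],[-0.165,0.17,0.005],0.05],
  [[0,0,80],[-0.165,0.17,0.005],0.05],
  [[0,0,80],[-0.165,0.17,0.005],0.05],
  [[0,0,80],[-0.165,0.17,0.005],0.05],
  [[0,0,80],[-0.165,0.17,0.005],0.05],
  [[0,0,80],[-0.165,0.17,0.005],0.05],
  [[0,0,80],[-0.165,0.17,0.005],0.05],
])

```text
time_s: 3.15
tcp_pos: [0.6198, -0.0636, 0.2392]
ee_rot: [[0.997, -0.081, -0.0], [-0.081, -0.997, 0.0], [-0.0, -0.0, -1.0]]
contact_force: [0.3, -0.6, 0.4]
grip_width: 0.0497
grasp_force: 0.0
```

Call:
drive_tool([
  [[0,0,34.5],[0,0,0.025],0.05],
  [[0,0,34.5],[0,0,0.025],0.05],
  [[0,0,34.5],[0,0,0.025],0.05],
  [[0,0,34.5],[0,0,0.025],0.05],
  [[0,0,34.5],[0,0,0.025],0.05],
  [[0,0,34.5],[0,0,0.025],0.05],
])

```text
time_s: 3.75
tcp_pos: [0.6198, -0.0634, 0.2143]
ee_rot: [[0.782, -0.623, 0.0], [-0.623, -0.782, -0.0], [0.0, -0.0, -1.0]]
contact_force: [0.0, 0.1, 0.4]
grip_width: 0.0502
grasp_force: 0.0
```

```bash
python3 to.py .6197 -.0674 .147 -129.3
```

```text
t 3.8 tcp [ 0.6198 -0.0634  0.2143] phi -128.52 q6 118.0 tilt 0.0 w 0.0502 F [0.  0.1 0.4] T [-0.03 -0.02 -0.  ] g 0.0
rot [-0.   -0.    0.78] shift [0.0024 0.0032 0.0673]
```

Call:
drive_tool([
  [[0,0,0.8],[0.0025,0.003,0.03],0.05],
  [[0,0,0.8],[0.0025,0.003,0.05],0.05],
  [[0,0,0.8],[0.0025,0.003,0.067],0.05],
  [[0,0,0.8],[0.0025,0.003,0.067],0.05],
  [[0,0,0.8],[0.0025,0.003,0.067],0.0],
  [[0,0,0.8],[0.0025,0.003,0.067],0.0],
  [[0,0,0.8],[0.0025,0.003,0.067],0.0],
  [[0,0,0.8],[0.0025,0.003,0.067],0.0],
  [[0,0,0.8],[0.0025,0.003,0.067],0.0],
  [[0,0,0.8],[0.0025,0.003,0.067],0.0],
], newtons=30)

```text
time_s: 4.75
tcp_pos: [0.6193, -0.0702, 0.1502]
ee_rot: [[0.771, -0.637, -0.001], [-0.637, -0.771, -0.004], [0.002, 0.004, -1.0]]
contact_force: [-13.4, -11.5, 11.7]
grip_width: 0.0137
grasp_force: 32.8
```

```bash
python3 to.py .6197 -.0674 .147 -49.1
```

```text
t 4.8 tcp [ 0.6193 -0.0702  0.1502] phi -129.59 q6 118.6 tilt 0.24 w 0.0137 F [-13.4 -11.5  11.7] T [-1.58  2.07  0.  ] g 32.8
rot [ 2.600e-01  3.000e-02 -8.049e+01] shift [-0.0015 -0.0024  0.0032]
```

Call:
drive_tool([
  [[0,0,0],[0,0.003,-0.005],0.0],
  [[0,0,0],[0,0.003,-0.005],0.0],
  [[0,0,0],[0,0.003,-0.005],0.0],
])

```text
time_s: 5.05
tcp_pos: [0.6185, -0.0702, 0.151]
ee_rot: [[0.771, -0.637, 0.001], [-0.637, -0.771, -0.001], [0.001, -0.0, -1.0]]
contact_force: [9.3, -4.4, -17.4]
grip_width: 0.0135
grasp_force: 33.2
```

```bash
python3 to.py .6197 -.0674 .147 -49.1
```

```text
t 5.0 tcp [ 0.6185 -0.0702  0.151 ] phi -129.54 q6 118.4 tilt 0.06 w 0.0135 F [  9.3  -4.4 -17.4] T [-0.71 -1.52 -0.01] g 33.2
rot [ 3.000e-02 -5.000e-02 -8.044e+01] shift [-0.0008 -0.0029  0.004 ]
```

Call:
drive_tool([
  [[0,0,0],[0,0,0],0.03],
  [[0,0,0],[0,0,0],0.03],
  [[0,0,0],[0,0,0],0.0],
  [[0,0,0],[0,0,0],0.0],
  [[0,0,0],[0,0,0],0.0],
  [[0,0,0],[0,0,0],0.0],
])

```text
time_s: 5.65
tcp_pos: [0.6184, -0.0698, 0.1537]
ee_rot: [[0.771, -0.637, 0.001], [-0.637, -0.771, -0.001], [0.001, -0.001, -1.0]]
contact_force: [-2.6, -1.1, 5.9]
grip_width: 0.0135
grasp_force: 32.1
```

Call:
drive_tool([
  [[0,0,-8],[0,0,0],0.0],
  [[0,0,-16],[0,0,0],0.0],
  [[0,0,-24],[0,0,0],0.0],
  [[0,0,-32],[0,0,0],0.0],
  [[0,0,-40],[0,0,0],0.0],
  [[0,0,-40],[0,0,0],0.0],
])

```text
time_s: 6.25
tcp_pos: [0.6184, -0.0697, 0.1537]
ee_rot: [[1.0, 0.013, 0.002], [0.013, -1.0, -0.0], [0.002, 0.0, -1.0]]
contact_force: [-2.3, 0.3, 6.2]
grip_width: 0.0131
grasp_force: 32.1
```

Call:
drive_tool([
  [[0,0,-8],[0,0,0],0.0],
  [[0,0,-16],[0,0,0],0.0],
  [[0,0,-24],[0,0,0],0.0],
  [[0,0,-32],[0,0,0],0.0],
  [[0,0,-40],[0,0,0],0.0],
  [[0,0,-40],[0,0,0],0.0],
  [[0,0,-40],[0,0,0],0.04],
  [[0,0,-40],[0,0,0],0.04],
  [[0,0,-40],[0,0,-0.04],0.04],
  [[0,0,-40],[0,0,-0.08],0.04],
])

```text
time_s: 7.25
tcp_pos: [0.6165, -0.0693, 0.2309]
ee_rot: [[0.762, 0.648, -0.005], [0.648, -0.762, 0.001], [-0.003, -0.004, -1.0]]
contact_force: [0.9, 1.2, 1.0]
grip_width: 0.04
grasp_force: 0.0
```

```bash
python3 to.py .443 -.068 .24 -90 .443 -.068 .155 -90
```

```text
t 7.2 tcp [ 0.6165 -0.0693  0.2309] phi -49.6 q6 38.4 tilt 0.27 w 0.04 F [0.9 1.2 1. ] T [ 0.04 -0.03 -0.03] g 0.0
rot [-0.15  0.23 40.4 ] shift [-0.1313 -0.1135 -0.0083]
rot [-0.15  0.23 40.4 ] shift [-0.1311 -0.1132  0.0767]
```

Call:
drive_tool([
  [[0,0,40.4],[-0.131,-0.1135,-0.02],0.05],
  [[0,0,40.4],[-0.131,-0.1135,-0.02],0.05],
  [[0,0,40.4],[-0.131,-0.1135,-0.02],0.05],
  [[0,0,40.4],[-0.131,-0.1135,-0.02],0.05],
  [[0,0,40.4],[-0.131,-0.1135,-0.02],0.05],
  [[0,0,40.4],[-0.131,-0.1135,-0.02],0.05],
  [[0,0,40.4],[-0.131,-0.1135,-0.02],0.05],
])

```text
time_s: 7.95
tcp_pos: [0.4448, -0.0682, 0.2523]
ee_rot: [[1.0, 0.003, 0.0], [0.003, -1.0, -0.0], [0.0, 0.0, -1.0]]
contact_force: [0.2, -0.2, 0.6]
grip_width: 0.0498
grasp_force: 0.0
```

```bash
python3 to.py .443 -.0685 .153 -90
python3 - <<'E'
from h import *
im=imaging.camera('top').astype(int)
print('knob',blob('top',window(im.min(2)>75,266,292,138,164),.176))
cv2.imwrite('pics/c2.png',np.concatenate([cv2.resize(im[130:175,255:300].astype(np.uint8)[:,:,::-1],(400,400),interpolation=2),cv2.resize(im[130:280,200:350].astype(np.uint8)[:,:,::-1],(400,400),interpolation=2)],1))
E
```

```text
t 8.0 tcp [ 0.4448 -0.0682  0.2523] phi -89.8 q6 74.6 tilt 0.02 w 0.0498 F [ 0.2 -0.2  0.6] T [0.01 0.04 0.  ] g 0.0
rot [ 0.   -0.02  0.2 ] shift [-0.0018  0.0003  0.0993]
knob {'mean': array([ 0.6183, -0.0712]), 'c': array([620.2, -67.4]), 'size': array([63.2, 59.1]), 'long_axis_deg': -1.3, 'n': 583}
```

View pics/c2.png

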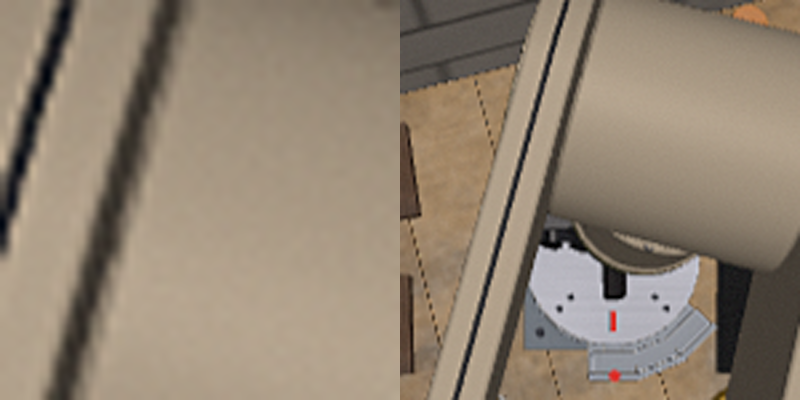

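The arm hides the knob in the top view, so I'll try the scene camera.

Run:
```python
from h import *
im=imaging.camera('scene')
cv2.imwrite('pics/c3.png',cv2.resize(im[140:290,200:350,::-1],(600,600),interpolation=2))
```

```text
(no output)
```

View pics/c3.png

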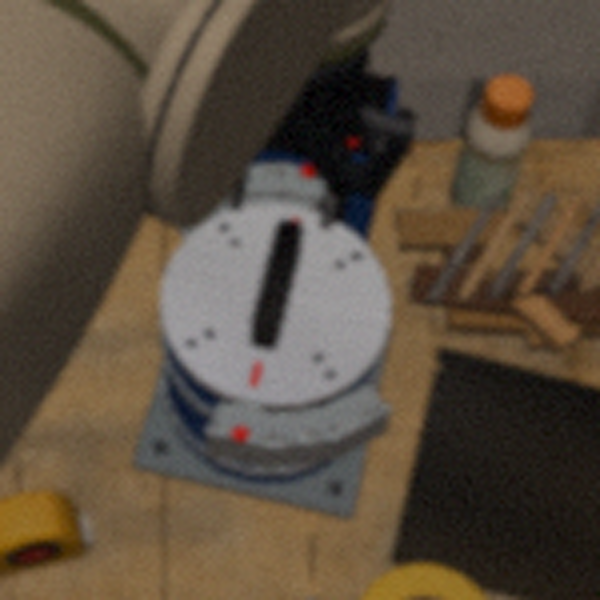

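The scene view shows the cover still locked, but the gripper hides the knob. The grip never slipped over the full turn, so I'll go on to the handle.

Call:
drive_tool([
  [[0,0,0.2],[-0.001,0,0.04],0.05],
  [[0,0,0.2],[-0.001,0,0.075],0.05],
  [[0,0,0.2],[-0.001,0,0.098],0.05],
  [[0,0,0.2],[-0.001,0,0.098],0.05],
  [[0,0,0.2],[-0.001,0,0.098],0.0],
  [[0,0,0.2],[-0.001,0,0.098],0.0],
  [[0,0,0.2],[-0.001,0,0.098],0.0],
  [[0,0,0.2],[-0.001,0,0.098],0.0],
  [[0,0,0.2],[-0.001,0,0.098],0.0],
  [[0,0,0.2],[-0.001,0,0.098],0.0],
], newtons=60)

```text
time_s: 9.05
tcp_pos: [0.4449, -0.0687, 0.1557]
ee_rot: [[1.0, -0.003, 0.003], [-0.003, -1.0, -0.001], [0.003, 0.001, -1.0]]
contact_force: [1.9, -1.8, 5.8]
grip_width: 0.0169
grasp_force: 59.9
```

```bash
python3 to.py .443 -.0685 .153 -90
```

```text
t 9.1 tcp [ 0.4449 -0.0687  0.1557] phi -90.18 q6 74.9 tilt 0.2 w 0.0169 F [ 1.9 -1.8  5.8] T [-0.33 -0.39  0.29] g 59.9
rot [ 0.06 -0.19 -0.18] shift [-0.0019 -0.0002  0.0027]
```

Call:
drive_tool([
  [[0,0,0],[0,0,0.003],0.0],
  [[0,0,0],[0,0,0.006],0.0],
  [[0,0,0],[0,0,0.008],0.0],
  [[0,0,0],[0,0,0.008],0.0],
], newtons=100)

```text
time_s: 9.45
tcp_pos: [0.4449, -0.0687, 0.149]
ee_rot: [[1.0, -0.003, 0.003], [-0.003, -1.0, -0.001], [0.003, 0.001, -1.0]]
contact_force: [-4.0, -1.1, 17.5]
grip_width: 0.0162
grasp_force: 101.0
```

Call:
drive_tool([
  [[0,0,-6],[0,0,0],0.0],
  [[0,0,-14],[0,0,0],0.0],
  [[0,0,-22],[0,0,0],0.0],
  [[0,0,-30],[0,0,0],0.0],
  [[0,0,-38],[0,0,0],0.0],
  [[0,0,-46],[0,0,0],0.0],
  [[0,0,-46],[0,0,0],0.0],
])

```text
time_s: 10.15
tcp_pos: [0.4456, -0.0683, 0.149]
ee_rot: [[0.693, 0.721, 0.005], [0.721, -0.693, -0.0], [0.003, 0.004, -1.0]]
contact_force: [1.2, 1.3, 15.7]
grip_width: 0.0166
grasp_force: 100.7
```

Call:
drive_tool([
  [[0,0,-8],[0,0,0],0.0],
  [[0,0,-16],[0,0,0],0.0],
  [[0,0,-24],[0,0,0],0.0],
  [[0,0,-32],[0,0,0],0.0],
  [[0,0,-40],[0,0,0],0.0],
  [[0,0,-44],[0,0,0],0.0],
  [[0,0,-44],[0,0,0],0.0],
])

```text
time_s: 10.85
tcp_pos: [0.4455, -0.068, 0.149]
ee_rot: [[0.001, 1.0, 0.005], [1.0, -0.001, 0.0], [0.0, 0.005, -1.0]]
contact_force: [0.5, 3.0, 14.8]
grip_width: 0.0169
grasp_force: 100.7
```

```bash
python3 to.py .443 -.0685 .153 0
```

```text
t 10.8 tcp [ 0.4455 -0.068   0.149 ] phi -0.05 q6 -15.2 tilt 0.27 w 0.0169 F [ 0.5  3.  14.8] T [0.61 0.4  0.03] g 100.7
rot [ 0.27 -0.01 -0.05] shift [-0.0005 -0.0025 -0.004 ]
```

Call:
drive_tool([
  [[0,0,0],[0,0,-0.02],0.0],
  [[0,0,0],[0,0,-0.04],0.0],
  [[0,0,0],[0,0,-0.07],0.0],
  [[0,0,0],[0,0,-0.1],0.0],
  [[0,0,0],[0,0,-0.1],0.0],
  [[0,0,0],[0,0,-0.1],0.0],
])

```text
time_s: 11.45
tcp_pos: [0.4436, -0.0681, 0.2459]
ee_rot: [[0.003, 1.0, 0.0], [1.0, -0.003, 0.0], [0.0, 0.0, -1.0]]
contact_force: [-0.3, -0.1, -2.4]
grip_width: 0.0165
grasp_force: 98.4
```

Call:
drive_tool([
  [[0,0,0],[-0.03,-0.003,0],0.0],
  [[0,0,0],[-0.07,-0.007,0],0.0],
  [[0,0,0],[-0.11,-0.011,0],0.0],
  [[0,0,0],[-0.15,-0.015,0],0.0],
  [[0,0,0],[-0.18,-0.018,0],0.0],
  [[0,0,0],[-0.21,-0.021,0],0.0],
  [[0,0,0],[-0.21,-0.021,0],0.0],
])

```text
time_s: 12.15
tcp_pos: [0.42, -0.2804, 0.2433]
ee_rot: [[0.007, 1.0, -0.004], [1.0, -0.007, 0.002], [0.002, -0.004, -1.0]]
contact_force: [-0.0, 0.6, -3.0]
grip_width: 0.0167
grasp_force: 98.1
```

```bash
python3 to.py .424 -.278 .045 0
```

```text
t 12.2 tcp [ 0.42   -0.2804  0.2433] phi -0.38 q6 -39.1 tilt 0.24 w 0.0167 F [-0.   0.6 -3. ] T [ 0.03 -0.    0.03] g 98.1
rot [-0.22 -0.1  -0.38] shift [0.002  0.0047 0.1983]
```

Call:
drive_tool([
  [[0,0,0],[0,0,0.045],0.0],
  [[0,0,0],[0,0,0.09],0.0],
  [[0,0,0],[0,0,0.135],0.0],
  [[0,0,0],[0,0,0.17],0.0],
  [[0,0,0],[0,0,0.185],0.0],
  [[0,0,0],[0,0,0.193],0.0],
  [[0,0,0],[0,0,0.198],0.0],
  [[0,0,0],[0,0,0.201],0.0],
  [[0,0,0],[0,0,0.203],0.0],
  [[0,0,0],[0,0,0.203],0.0],
])

```text
time_s: 13.15
tcp_pos: [0.4226, -0.2787, 0.0443]
ee_rot: [[0.003, 1.0, 0.001], [1.0, -0.003, -0.001], [-0.001, 0.001, -1.0]]
contact_force: [0.3, -0.1, -3.0]
grip_width: 0.0166
grasp_force: 97.9
```

```bash
python3 to.py
```

```text
t 13.2 tcp [ 0.4226 -0.2787  0.0443] phi -0.19 q6 -39.0 tilt 0.1 w 0.0166 F [ 0.3 -0.1 -3. ] T [-0.    0.02  0.02] g 97.9
```

Call:
drive_tool([
  [[0,0,0],[0,0,0.003],0.0],
  [[0,0,0],[0,0,0.006],0.0],
  [[0,0,0],[0,0,0.008],0.0],
  [[0,0,0],[0,0,0.009],0.0],
  [[0,0,0],[0,0,0.009],0.0],
])

```text
time_s: 13.65
tcp_pos: [0.4227, -0.2788, 0.037]
ee_rot: [[0.003, 1.0, 0.001], [1.0, -0.003, -0.001], [-0.001, 0.001, -1.0]]
contact_force: [-9.0, 6.8, 23.9]
grip_width: 0.0164
grasp_force: 102.0
```

Call:
drive_tool([
  [[0,0,0],[0,0,-0.001],0.05],
  [[0,0,0],[0,0,-0.001],0.05],
  [[0,0,0],[0,0,-0.001],0.05],
  [[0,0,0],[0,0,-0.04],0.05],
  [[0,0,0],[0,0,-0.09],0.05],
  [[0,0,0],[0,0,-0.14],0.05],
  [[0,0,0],[0,0,-0.19],0.05],
  [[0,0,0],[0,0,-0.19],0.05],
])

```text
time_s: 14.45
tcp_pos: [0.4253, -0.2808, 0.233]
ee_rot: [[0.003, 1.0, 0.01], [1.0, -0.003, -0.009], [-0.009, 0.011, -1.0]]
contact_force: [0.6, 0.2, 0.6]
grip_width: 0.0497
grasp_force: 0.0
```

```bash
python3 to.py
python3 - <<'E'
from h import *
im=imaging.camera('top').astype(int)
print('knob',blob('top',window(im.min(2)>75,266,292,138,164),.176))
s=im.sum(2)
for (u,v) in((198,194),(197,252)): print('oak',blob('top',window((s<270),u-24,u+24,v-28,v+28),.022))
cv2.imwrite('pics/c4.png',cv2.resize(im[110:290,160:400].astype(np.uint8)[:,:,::-1],(800,600),interpolation=2))
E
```

```text
t 14.4 tcp [ 0.4253 -0.2808  0.233 ] phi -0.18 q6 -39.0 tilt 0.78 w 0.0497 F [0.6 0.2 0.6] T [-0.05 -0.03  0.04] g 0.0
knob {'mean': array([ 0.6189, -0.0677]), 'c': array([618.9, -67.1]), 'size': array([49.7, 12.1]), 'long_axis_deg': 43.0, 'n': 105}
oak {'mean': array([0.5441, 0.15  ]), 'c': array([546.6, 150.3]), 'size': array([108.2,  44. ]), 'long_axis_deg': 8.8, 'n': 565}
oak {'mean': array([0.3875, 0.1481]), 'c': array([387.5, 148.1]), 'size': array([99.5, 44. ]), 'long_axis_deg': 3.4, 'n': 599}
```

View pics/c4.png

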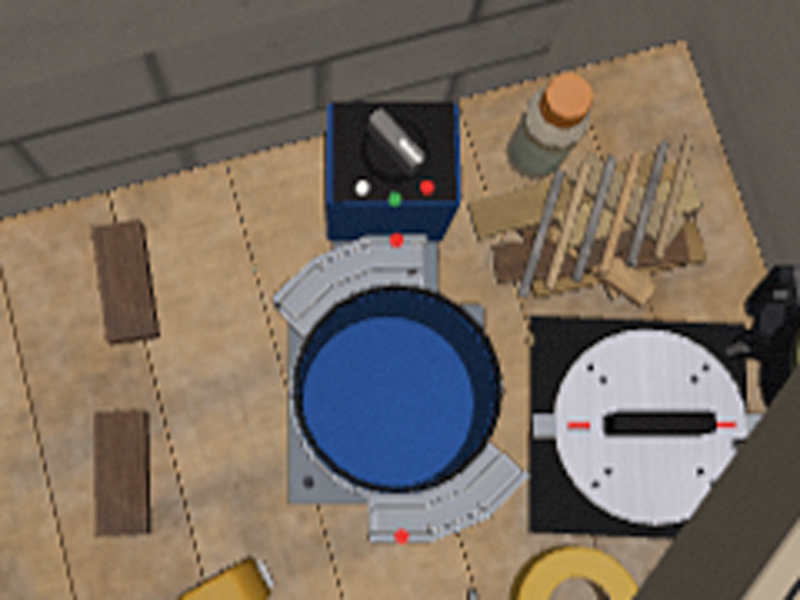

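The view shows the selector at red and the cover flat on the mat, with oak at (0.544,0.150) and (0.387,0.148). Going to the first oak.

Call:
drive_tool([
  [[0,0,81],[0.43,0.118,0.03],0.075],
  [[0,0,81],[0.43,0.118,0.03],0.075],
  [[0,0,81],[0.43,0.118,0.03],0.075],
  [[0,0,81],[0.43,0.118,0.03],0.075],
  [[0,0,81],[0.43,0.118,0.03],0.075],
  [[0,0,81],[0.43,0.118,0.03],0.075],
  [[0,0,81],[0.43,0.118,0.03],0.075],
  [[0,0,81],[0.43,0.118,0.03],0.075],
  [[0,0,81],[0.43,0.118,0.03],0.075],
  [[0,0,81],[0.43,0.118,0.03],0.075],
])

```text
time_s: 15.5
tcp_pos: [0.5402, 0.1507, 0.1924]
ee_rot: [[0.975, 0.223, -0.002], [0.223, -0.975, -0.001], [-0.002, 0.0, -1.0]]
contact_force: [1.4, -0.7, 0.3]
grip_width: 0.075
grasp_force: 0.0
```

```bash
python3 to.py .543 .149 .002 -81
```

```text
t 15.5 tcp [0.5402 0.1507 0.1924] phi -77.14 q6 87.5 tilt 0.14 w 0.075 F [ 1.4 -0.7  0.3] T [ 0.01  0.01 -0.01] g 0.0
rot [0.01 0.14 3.86] shift [0.0028 0.0023 0.1904]
```

Call:
drive_tool([
  [[0,0,2],[0.0025,0.002,0.045],0.075],
  [[0,0,2],[0.0025,0.002,0.09],0.075],
  [[0,0,2],[0.0025,0.002,0.135],0.075],
  [[0,0,2],[0.0025,0.002,0.17],0.075],
  [[0,0,2],[0.0025,0.002,0.188],0.075],
  [[0,0,2],[0.0025,0.002,0.188],0.03],
  [[0,0,2],[0.0025,0.002,0.188],0.02],
  [[0,0,2],[0.0025,0.002,0.188],0.02],
  [[0,0,2],[0.0025,0.002,0.188],0.02],
  [[0,0,2],[0.0025,0.002,0.188],0.02],
], newtons=60)

```text
time_s: 16.5
tcp_pos: [0.5446, 0.1478, 0.0078]
ee_rot: [[0.981, 0.194, 0.002], [0.194, -0.981, 0.0], [0.002, 0.0, -1.0]]
contact_force: [-0.3, 0.3, -1.4]
grip_width: 0.0407
grasp_force: 60.5
```

```bash
python3 to.py .443 -.068 .19 -81
```

```text
t 16.5 tcp [0.5446 0.1478 0.0078] phi -78.81 q6 88.8 tilt 0.13 w 0.0407 F [-0.3  0.3 -1.4] T [-0.01 -0.08 -0.02] g 60.5
rot [ 0.   -0.13  2.19] shift [-0.1412  0.192  -0.1825]
```

Call:
drive_tool([
  [[0,0,0],[0,0,-0.04],0.02],
  [[0,0,0],[0,0,-0.09],0.02],
  [[0,0,0],[0,0,-0.14],0.02],
  [[0,0,0],[-0.01,0.014,-0.18],0.02],
  [[0,0,0],[-0.035,0.05,-0.2],0.02],
  [[0,0,0],[-0.06,0.082,-0.2],0.02],
  [[0,0,0],[-0.085,0.116,-0.2],0.02],
  [[0,0,0],[-0.11,0.15,-0.2],0.02],
  [[0,0,0],[-0.13,0.178,-0.2],0.02],
  [[0,0,0],[-0.141,0.192,-0.2],0.02],
])

```text
time_s: 17.5
tcp_pos: [0.4417, -0.0703, 0.2072]
ee_rot: [[0.981, 0.192, 0.001], [0.192, -0.981, -0.001], [0.001, 0.001, -1.0]]
contact_force: [-0.3, 0.0, -1.2]
grip_width: 0.0401
grasp_force: 60.8
```

```bash
python3 to.py .444 -.068 .07 -81
```

```text
t 17.5 tcp [ 0.4417 -0.0703  0.2072] phi -78.91 q6 63.3 tilt 0.1 w 0.0401 F [-0.3  0.  -1.2] T [-0.03  0.02 -0.02] g 60.8
rot [ 0.08 -0.06  2.09] shift [ 0.0026 -0.002   0.1372]
```

Call:
drive_tool([
  [[0,0,0],[0.0025,-0.002,0.04],0.02],
  [[0,0,0],[0.0025,-0.002,0.08],0.02],
  [[0,0,0],[0.0025,-0.002,0.12],0.02],
  [[0,0,0],[0.0025,-0.002,0.147],0.02],
  [[0,0,0],[0.0025,-0.002,0.147],0.02],
  [[0,0,0],[0.0025,-0.002,0.147],0.06],
  [[0,0,0],[0.0025,-0.002,0.147],0.06],
  [[0,0,0],[0.0025,-0.002,0.11],0.06],
  [[0,0,0],[0.0025,-0.002,0.06],0.06],
  [[0,0,0],[0.0025,-0.002,0.01],0.06],
])

```text
time_s: 18.5
tcp_pos: [0.445, -0.0657, 0.2003]
ee_rot: [[0.981, 0.194, 0.003], [0.194, -0.981, -0.001], [0.002, 0.001, -1.0]]
contact_force: [1.8, 0.2, 0.0]
grip_width: 0.0598
grasp_force: 0.0
```

```bash
python3 to.py .387 .148 .15 -87
```

```text
t 18.5 tcp [ 0.445  -0.0657  0.2003] phi -78.8 q6 63.9 tilt 0.16 w 0.0598 F [1.8 0.2 0. ] T [-0.04  0.    0.01] g 0.0
rot [ 0.06 -0.15  8.2 ] shift [-0.0156 -0.2209  0.05  ]
```

Call:
drive_tool([
  [[0,0,8],[-0.007,-0.05,-0.01],0.075],
  [[0,0,8],[-0.007,-0.1,-0.01],0.075],
  [[0,0,8],[-0.007,-0.1,-0.01],0.075],
])

```text
time_s: 18.8
tcp_pos: [0.419, 0.0351, 0.2103]
ee_rot: [[0.998, 0.059, 0.006], [0.059, -0.998, 0.002], [0.006, -0.001, -1.0]]
contact_force: [0.1, -0.6, -0.8]
grip_width: 0.0751
grasp_force: 0.0
```

```bash
python3 - <<'E'
from h import *
im=imaging.camera('top').astype(int);s=im.sum(2)
for (u,v) in((198,194),(197,252)): print('oak',blob('top',window((s<270),u-24,u+24,v-28,v+28),.022))
for n in('oak_a_mid','wedge_a_mid'):
    for d in imaging.cut_out('top',n): print(n,d['p'],d['rect'],blob('top',d['pixels'],.022))
cv2.imwrite('pics/c5.png',cv2.resize(im[110:290,160:400].astype(np.uint8)[:,:,::-1],(800,600),interpolation=2))
E
python3 to.py .387 .148 .05 -87
```

```text
oak {'mean': array([0.6217, 0.1956]), 'c': array([620.2, 190.2]), 'size': array([56.6, 11.7]), 'long_axis_deg': 89.7, 'n': 63}
oak {'mean': array([0.3635, 0.1621]), 'c': array([353. , 148.1]), 'size': array([127.2,  76.2]), 'long_axis_deg': 89.9, 'n': 487}
oak_a_mid 0.74 [277.2, 153.2, 17.1, 26.5] {'mean': array([ 0.6624, -0.0738]), 'c': array([664.4, -74.7]), 'size': array([62.3, 54. ]), 'long_axis_deg': -1.2, 'n': 347}
oak_a_mid 0.7 [291.4, 224.1, 40.3, 61.0] {'mean': array([ 0.5198, -0.1175]), 'c': array([ 517.8, -115.3]), 'size': array([114.6,  28.2]), 'long_axis_deg': 56.2, 'n': 127}
oak_a_mid 0.62 [197.6, 262.5, 14.7, 15.2] {'mean': array([0.3651, 0.1493]), 'c': array([365.1, 148.7]), 'size': array([47.8, 43.2]), 'long_axis_deg': 1.4, 'n': 297}
t 18.9 tcp [0.4193 0.0312 0.2083] phi -86.69 q6 84.0 tilt 0.2 w 0.0753 F [-0.8 -0.6  0.3] T [-0.03  0.01 -0.02] g 0.0
rot [ 0.05 -0.19  0.31] shift [-0.026  -0.1186  0.1581]
```

View pics/c5.png

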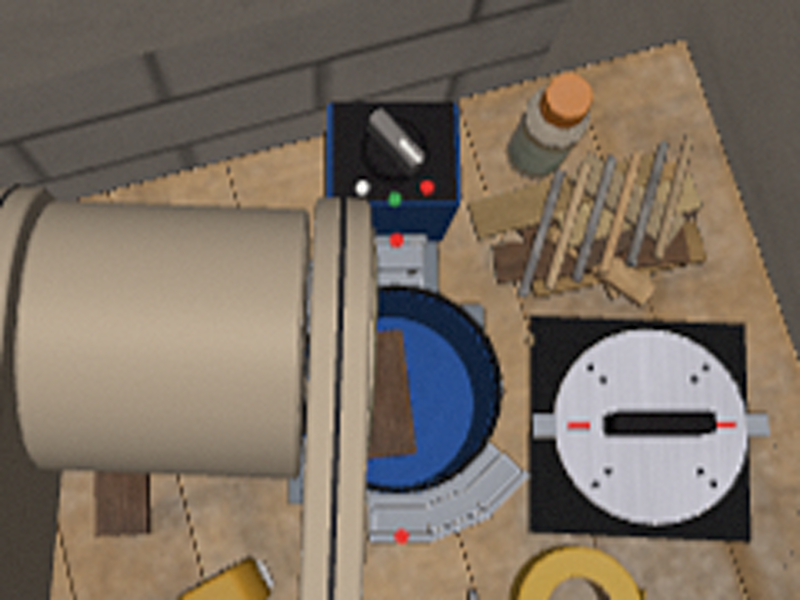

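First oak is in the drum, and the second's lower end at (122,535) has not moved. Grasping the second one now.

Call:
drive_tool([
  [[0,0,0.3],[-0.01,-0.045,0],0.075],
  [[0,0,0.3],[-0.02,-0.09,0.0],0.075],
  [[0,0,0.3],[-0.029,-0.117,0.03],0.075],
  [[0,0,0.3],[-0.029,-0.117,0.075],0.075],
  [[0,0,0.3],[-0.029,-0.117,0.12],0.075],
  [[0,0,0.3],[-0.029,-0.117,0.12],0.075],
])

```text
time_s: 19.55
tcp_pos: [0.3787, 0.1442, 0.0809]
ee_rot: [[0.999, 0.05, -0.01], [0.049, -0.999, -0.003], [-0.01, 0.002, -1.0]]
contact_force: [-0.9, -0.5, -0.9]
grip_width: 0.0748
grasp_force: 0.0
```

```bash
python3 to.py .387 .148 .006 -87
```

```text
t 19.6 tcp [0.3787 0.1442 0.0809] phi -87.16 q6 100.8 tilt 0.61 w 0.0748 F [-0.9 -0.5 -0.9] T [ 0.    0.03 -0.04] g 0.0
rot [ 0.14  0.6  -0.16] shift [ 0.0092 -0.0036  0.0748]
```

Call:
drive_tool([
  [[0,0,0],[0.006,-0.003,0.04],0.075],
  [[0,0,0],[0.006,-0.003,0.07],0.075],
  [[0,0,0],[0.006,-0.003,0.078],0.075],
  [[0,0,0],[0.006,-0.003,0.078],0.02],
  [[0,0,0],[0.006,-0.003,0.078],0.02],
  [[0,0,0],[0.006,-0.003,0.078],0.02],
  [[0,0,0],[0.006,-0.003,0.078],0.02],
  [[0,0,0],[0.006,-0.003,0.078],0.02],
])

```text
time_s: 20.35
tcp_pos: [0.3912, 0.1499, 0.0113]
ee_rot: [[0.999, 0.05, 0.004], [0.05, -0.999, 0.001], [0.005, -0.0, -1.0]]
contact_force: [-0.6, -2.8, 7.6]
grip_width: 0.0402
grasp_force: 61.4
```

```bash
python3 to.py .443 -.068 .21 -87
```

```text
t 20.4 tcp [0.3912 0.1499 0.0113] phi -87.11 q6 101.1 tilt 0.26 w 0.0402 F [-0.6 -2.8  7.6] T [-0.35  0.18 -0.04] g 61.4
rot [-0.02 -0.26 -0.11] shift [ 0.0416  0.2202 -0.1986]
```

Call:
drive_tool([
  [[0,0,0],[0,0,-0.04],0.02],
  [[0,0,0],[0,0,-0.09],0.02],
  [[0,0,0],[0,0,-0.14],0.02],
  [[0,0,0],[0,0.01,-0.18],0.02],
  [[0,0,0],[0.01,0.05,-0.2],0.02],
  [[0,0,0],[0.02,0.09,-0.2],0.02],
  [[0,0,0],[0.03,0.13,-0.2],0.02],
  [[0,0,0],[0.041,0.17,-0.2],0.02],
  [[0,0,0],[0.041,0.2,-0.2],0.02],
  [[0,0,0],[0.041,0.22,-0.2],0.02],
])

```text
time_s: 21.35
tcp_pos: [0.4412, -0.0704, 0.2102]
ee_rot: [[0.999, 0.049, 0.002], [0.049, -0.999, -0.001], [0.002, 0.001, -1.0]]
contact_force: [-0.5, -0.3, -2.0]
grip_width: 0.04
grasp_force: 61.4
```

```bash
python3 to.py .443 -.068 .09 -87
```

```text
t 21.4 tcp [ 0.4412 -0.0704  0.2102] phi -87.2 q6 71.6 tilt 0.14 w 0.04 F [-0.5 -0.3 -2. ] T [ 0.01 -0.01 -0.03] g 61.4
rot [ 0.07 -0.12 -0.2 ] shift [ 0.0017 -0.0024  0.1202]
```

Call:
drive_tool([
  [[0,0,0],[0.002,-0.002,0.04],0.02],
  [[0,0,0],[0.002,-0.002,0.08],0.02],
  [[0,0,0],[0.002,-0.002,0.12],0.02],
  [[0,0,0],[0.002,-0.002,0.138],0.02],
  [[0,0,0],[0.002,-0.002,0.138],0.02],
  [[0,0,0],[0.002,-0.002,0.138],0.06],
  [[0,0,0],[0.002,-0.002,0.138],0.06],
  [[0,0,0],[0.002,-0.002,0.1],0.06],
  [[0,0,0],[0.002,-0.002,0.05],0.06],
  [[0,0,0],[0.002,-0.002,0.0],0.06],
])

```text
time_s: 22.35
tcp_pos: [0.4429, -0.0659, 0.2121]
ee_rot: [[0.999, 0.051, 0.002], [0.051, -0.999, -0.001], [0.002, 0.001, -1.0]]
contact_force: [0.8, -0.3, 0.2]
grip_width: 0.0599
grasp_force: 0.0
```

Call:
drive_tool([
  [[0,0,-30],[-0.005,0.05,-0.01],0.05],
  [[0,0,-30],[-0.005,0.1,-0.01],0.05],
  [[0,0,-40],[-0.01,0.15,-0.01],0.05],
  [[0,0,-40],[-0.01,0.2,-0.01],0.05],
  [[0,0,-60],[-0.01,0.21,-0.01],0.05],
  [[0,0,-60],[-0.01,0.21,-0.01],0.05],
  [[0,0,-80],[-0.01,0.21,-0.01],0.05],
  [[0,0,-80],[-0.01,0.21,-0.01],0.05],
  [[0,0,-80],[-0.01,0.21,-0.01],0.05],
  [[0,0,-80],[-0.01,0.21,-0.01],0.05],
])

```text
time_s: 23.35
tcp_pos: [0.4441, -0.2768, 0.2211]
ee_rot: [[0.118, 0.993, 0.003], [0.993, -0.118, -0.002], [-0.002, 0.003, -1.0]]
contact_force: [-0.4, 0.3, -0.1]
grip_width: 0.0501
grasp_force: 0.0
```

```bash
python3 to.py .4235 -.2785 .2 0;  python3 - <<'E'
from h import *
im=imaging.camera('top').astype(int);s=im.sum(2)
print('handle',blob('top',window(s<130,335,378,225,248),.068))
for n in('oak_a_mid','wedge_a_mid'):
    for d in imaging.search_frame('top',n): print(n,d['p'],d['rect'])
cv2.imwrite('pics/c6.png',cv2.resize(im[110:350,130:450].astype(np.uint8)[:,:,::-1],(800,600),interpolation=2))
E
```

```text
t 23.4 tcp [ 0.4441 -0.2768  0.2211] phi -6.77 q6 -30.8 tilt 0.22 w 0.0501 F [-0.4  0.3 -0.1] T [-0.    0.04 -0.02] g 0.0
rot [ 0.18  0.13 -6.77] shift [-0.004  -0.0204  0.0211]
handle {'mean': array([ 0.4232, -0.2722]), 'c': array([ 423.1, -273.9]), 'size': array([80.2, 12.8]), 'long_axis_deg': 89.9, 'n': 180}
oak_a_mid 0.65 [277.5, 229.4, 18.2, 38.6]
```

View pics/c6.png

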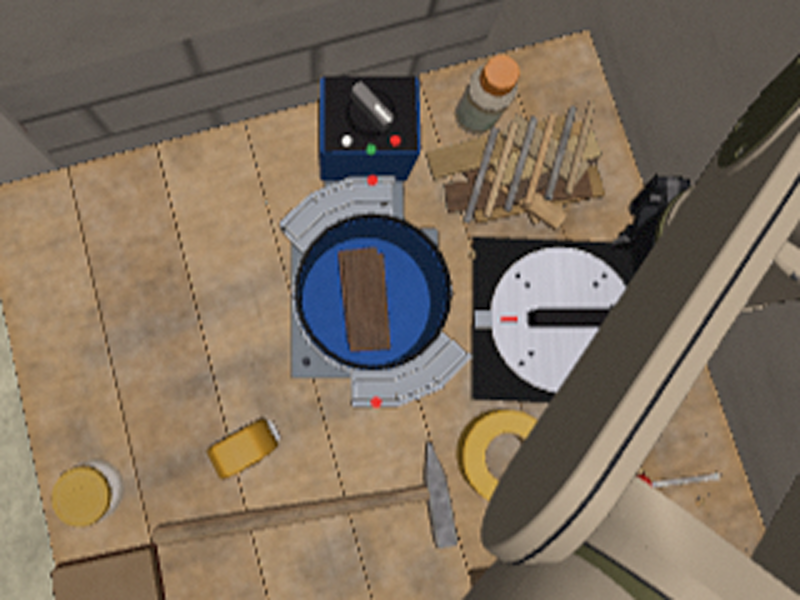

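Both oaks lie stacked in the drum at (365,298) and the bench is clear. Picking the cover up again.

Call:
drive_tool([
  [[0,0,-6.6],[-0.004,-0.021,0.03],0.05],
  [[0,0,-6.6],[-0.004,-0.021,0.06],0.05],
  [[0,0,-6.6],[-0.004,-0.021,0.1],0.05],
  [[0,0,-6.6],[-0.004,-0.021,0.1],0.05],
])

```text
time_s: 23.9
tcp_pos: [0.419, -0.2752, 0.1139]
ee_rot: [[0.012, 1.0, -0.007], [1.0, -0.012, 0.005], [0.005, -0.007, -1.0]]
contact_force: [-0.5, 1.7, -0.2]
grip_width: 0.0498
grasp_force: 0.0
```

```bash
python3 to.py .4227 -.2788 .041 -.2
```

```text
t 23.9 tcp [ 0.419  -0.2752  0.1139] phi -0.69 q6 -38.5 tilt 0.48 w 0.0498 F [-0.5  1.7 -0.2] T [ 0.02  0.03 -0.04] g 0.0
rot [-0.38 -0.3  -0.5 ] shift [-0.0039  0.0042  0.0728]
```

Call:
drive_tool([
  [[0,0,0],[0,0,0],0.05],
  [[0,0,0],[0,0,0],0.05],
  [[0,0,0],[0,0,0],0.05],
])

```text
time_s: 24.2
tcp_pos: [0.4235, -0.2786, 0.1213]
ee_rot: [[0.009, 1.0, 0.003], [1.0, -0.009, -0.003], [-0.003, 0.003, -1.0]]
contact_force: [-0.6, -0.4, 0.0]
grip_width: 0.0499
grasp_force: 0.0
```

```bash
python3 to.py .4227 -.2788 .041 -.2
```

```text
t 24.2 tcp [ 0.4235 -0.2786  0.1213] phi -0.54 q6 -38.6 tilt 0.24 w 0.0499 F [-0.6 -0.4  0. ] T [ 0.03 -0.    0.05] g 0.0
rot [ 0.19  0.15 -0.34] shift [ 0.0001 -0.0011  0.0803]
```

Call:
drive_tool([
  [[0,0,-0.3],[0,-0.001,0.04],0.05],
  [[0,0,-0.3],[0,-0.001,0.065],0.05],
  [[0,0,-0.3],[0,-0.001,0.08],0.05],
  [[0,0,-0.3],[0,-0.001,0.08],0.05],
  [[0,0,-0.3],[0,-0.001,0.08],0.0],
  [[0,0,-0.3],[0,-0.001,0.08],0.0],
  [[0,0,-0.3],[0,-0.001,0.08],0.0],
  [[0,0,-0.3],[0,-0.001,0.08],0.0],
  [[0,0,-0.3],[0,-0.001,0.08],0.0],
], newtons=100)

```text
time_s: 25.1
tcp_pos: [0.4225, -0.2787, 0.0408]
ee_rot: [[0.004, 1.0, 0.003], [1.0, -0.004, -0.002], [-0.002, 0.003, -1.0]]
contact_force: [-0.4, 0.3, 6.4]
grip_width: 0.0163
grasp_force: 98.7
```

Call:
drive_tool([
  [[0,0,0],[0,0,-0.03],0.0],
  [[0,0,0],[0,0,-0.06],0.0],
  [[0,0,0],[0,0,-0.1],0.0],
  [[0,0,0],[0,0,-0.14],0.0],
  [[0,0,0],[0,0,-0.18],0.0],
  [[0,0,0],[0,0,-0.2],0.0],
  [[0,0,0],[0,0,-0.2],0.0],
  [[0,0,0],[0,0,-0.2],0.0],
  [[0,0,0],[0,0,-0.2],0.0],
])

```text
time_s: 26.0
tcp_pos: [0.4201, -0.2768, 0.2362]
ee_rot: [[0.004, 1.0, -0.003], [1.0, -0.004, 0.002], [0.002, -0.003, -1.0]]
contact_force: [-0.1, 0.2, -2.7]
grip_width: 0.0159
grasp_force: 98.6
```

```bash
python3 to.py .444 -.0683 .24 0
```

```text
t 26.0 tcp [ 0.4201 -0.2768  0.2362] phi -0.21 q6 -39.0 tilt 0.2 w 0.0159 F [-0.1  0.2 -2.7] T [-0.03  0.01 -0.03] g 98.6
rot [-0.15 -0.12 -0.21] shift [ 0.2086  0.0231 -0.0034]
```

Call:
drive_tool([
  [[0,0,0],[0.03,0.003,-0.005],0.0],
  [[0,0,0],[0.07,0.008,-0.005],0.0],
  [[0,0,0],[0.11,0.012,-0.005],0.0],
  [[0,0,0],[0.15,0.017,-0.005],0.0],
  [[0,0,0],[0.18,0.021,-0.005],0.0],
  [[0,0,0],[0.2,0.023,-0.005],0.0],
  [[0,0,0],[0.209,0.024,-0.005],0.0],
  [[0,0,0],[0.209,0.024,-0.005],0.0],
  [[0,0,0],[0.209,0.024,-0.005],0.0],
])

```text
time_s: 26.9
tcp_pos: [0.4454, -0.0692, 0.2427]
ee_rot: [[0.004, 1.0, -0.001], [1.0, -0.004, -0.0], [-0.0, -0.001, -1.0]]
contact_force: [0.7, -2.0, -2.6]
grip_width: 0.0162
grasp_force: 98.5
```

```bash
python3 to.py .445 -.068 .175 0
```

```text
t 26.9 tcp [ 0.4454 -0.0692  0.2427] phi -0.2 q6 -15.1 tilt 0.08 w 0.0162 F [ 0.7 -2.  -2.6] T [ 0.02 -0.01 -0.04] g 98.5
rot [-0.08  0.01 -0.2 ] shift [ 0.0012 -0.0003  0.0677]
```

Call:
drive_tool([
  [[0,0,0],[0.001,0,0.03],0.0],
  [[0,0,0],[0.001,0,0.055],0.0],
  [[0,0,0],[0.001,0,0.068],0.0],
  [[0,0,0],[0.001,0,0.074],0.0],
  [[0,0,0],[0.001,0,0.078],0.0],
  [[0,0,0],[0.001,0,0.08],0.0],
  [[0,0,0],[0.001,0,0.08],0.0],
  [[0,0,0],[0.001,0,0.08],0.0],
])

```text
time_s: 27.7
tcp_pos: [0.4464, -0.0678, 0.1644]
ee_rot: [[0.003, 1.0, 0.001], [1.0, -0.003, -0.0], [-0.0, 0.001, -1.0]]
contact_force: [1.1, 0.1, -2.9]
grip_width: 0.0161
grasp_force: 98.3
```

```bash
python3 to.py .445 -.068 .1535 0
```

```text
t 27.7 tcp [ 0.4464 -0.0678  0.1644] phi -0.2 q6 -14.9 tilt 0.09 w 0.0161 F [ 1.1  0.1 -2.9] T [ 0.04 -0.03 -0.01] g 98.3
rot [ 0.08  0.02 -0.2 ] shift [-0.0002 -0.0014  0.0109]
```

Still free and about to touch the seal. Next I press.

Call:
drive_tool([
  [[0,0,0],[0,-0.001,0.004],0.0],
  [[0,0,0],[0,-0.001,0.008],0.0],
  [[0,0,0],[0,-0.001,0.011],0.0],
  [[0,0,0],[0,-0.001,0.012],0.0],
  [[0,0,0],[0,-0.001,0.012],0.0],
])

```text
time_s: 28.2
tcp_pos: [0.4461, -0.0679, 0.1529]
ee_rot: [[0.003, 1.0, 0.003], [1.0, -0.003, -0.001], [-0.001, 0.003, -1.0]]
contact_force: [1.3, 0.8, 6.7]
grip_width: 0.0162
grasp_force: 99.9
```

```bash
python3 to.py .445 -.068 .1535 0
```

```text
t 28.2 tcp [ 0.4461 -0.0679  0.1529] phi -0.2 q6 -15.0 tilt 0.19 w 0.0162 F [1.3 0.8 6.7] T [ 0.09 -0.18  0.02] g 99.9
rot [ 0.18  0.04 -0.2 ] shift [-0.0001 -0.0011 -0.0006]
```

Call:
drive_tool([
  [[0,0,6],[0,0,0],0.0],
  [[0,0,14],[0,0,0],0.0],
  [[0,0,22],[0,0,0],0.0],
  [[0,0,30],[0,0,0],0.0],
  [[0,0,38],[0,0,0],0.0],
  [[0,0,46],[0,0,0],0.0],
  [[0,0,46],[0,0,0],0.0],
])

```text
time_s: 28.9
tcp_pos: [0.4457, -0.068, 0.1528]
ee_rot: [[0.725, 0.688, 0.002], [0.688, -0.725, -0.001], [0.001, 0.002, -1.0]]
contact_force: [-0.5, 0.2, 8.2]
grip_width: 0.0165
grasp_force: 100.1
```

Call:
drive_tool([
  [[0,0,8],[0,0,0],0.0],
  [[0,0,16],[0,0,0],0.0],
  [[0,0,24],[0,0,0],0.0],
  [[0,0,32],[0,0,0],0.0],
  [[0,0,38],[0,0,0],0.0],
  [[0,0,42],[0,0,0],0.0],
  [[0,0,44],[0,0,0],0.0],
  [[0,0,44],[0,0,0],0.0],
])

```text
time_s: 29.7
tcp_pos: [0.4456, -0.0684, 0.1528]
ee_rot: [[1.0, -0.004, 0.002], [-0.004, -1.0, -0.002], [0.002, 0.002, -1.0]]
contact_force: [0.2, -3.3, 8.4]
grip_width: 0.0163
grasp_force: 100.1
```

```bash
python3 to.py .445 -.068 .1535 -90
```

```text
t 29.7 tcp [ 0.4456 -0.0684  0.1528] phi -90.24 q6 75.1 tilt 0.17 w 0.0163 F [ 0.2 -3.3  8.4] T [-0.49  0.34  0.52] g 100.1
rot [ 0.12 -0.13 -0.24] shift [-0.0006 -0.0004 -0.0007]
```

Call:
drive_tool([
  [[0,0,0],[0,0,-0.003],0.0],
  [[0,0,0],[0,0,-0.006],0.0],
  [[0,0,0],[0,0,-0.009],0.0],
  [[0,0,0],[0,0,-0.009],0.0],
  [[0,0,0],[0,0,-0.009],0.0],
])

```text
time_s: 30.2
tcp_pos: [0.4452, -0.0685, 0.1603]
ee_rot: [[1.0, -0.003, 0.001], [-0.003, -1.0, -0.002], [0.001, 0.002, -1.0]]
contact_force: [5.8, -5.4, -2.4]
grip_width: 0.0163
grasp_force: 103.7
```

```bash
python3 to.py
```

```text
t 30.2 tcp [ 0.4452 -0.0685  0.1603] phi -90.2 q6 75.0 tilt 0.12 w 0.0163 F [ 5.8 -5.4 -2.4] T [-0.84 -0.67  0.46] g 103.7
```

Call:
drive_tool([
  [[0,0,0],[0,0,0.001],0.0],
  [[0,0,0],[0,0,0.001],0.05],
  [[0,0,0],[0,0,0.001],0.05],
  [[0,0,0],[0,0,0.001],0.05],
  [[0,0,0],[0,0,-0.03],0.05],
  [[0,0,0],[0,0,-0.07],0.05],
  [[0,0,0],[0,0.04,-0.09],0.05],
  [[0,0,0],[0,0.09,-0.09],0.05],
  [[0,0,0],[0,0.14,-0.09],0.05],
  [[0,0,0],[0,0.18,-0.09],0.05],
])

```text
time_s: 31.2
tcp_pos: [0.4438, -0.2498, 0.2506]
ee_rot: [[1.0, -0.004, 0.0], [-0.004, -1.0, -0.0], [0.0, 0.0, -1.0]]
contact_force: [0.4, 0.1, 0.4]
grip_width: 0.0498
grasp_force: 0.0
```

```bash
python3 - <<'E'
from h import *
im=imaging.camera('top').astype(int);s=im.sum(2)
print('handle',blob('top',window(s<120,255,305,200,250),.1875))
print('knob',blob('top',window(im.min(2)>75,266,292,138,164),.176))
cv2.imwrite('pics/c7.png',cv2.resize(im[110:290,160:400].astype(np.uint8)[:,:,::-1],(800,600),interpolation=2))
E
python3 to.py .618 -.0697 .235 -49.3
```

```text
handle {'mean': array([ 0.4435, -0.0657]), 'c': array([443.7, -65.9]), 'size': array([76.9, 15.9]), 'long_axis_deg': -0.9, 'n': 258}
knob {'mean': array([ 0.619 , -0.0678]), 'c': array([618.9, -67.1]), 'size': array([49.7, 12.1]), 'long_axis_deg': 43.0, 'n': 104}
t 31.2 tcp [ 0.443  -0.2546  0.2501] phi -90.38 q6 54.9 tilt 0.18 w 0.05 F [-4.6 -1.4 -0.2] T [-0.01  0.13 -0.08] g 0.0
rot [  0.16   0.1  -41.08] shift [ 0.1738 -0.1861  0.0144]
```

View pics/c7.png

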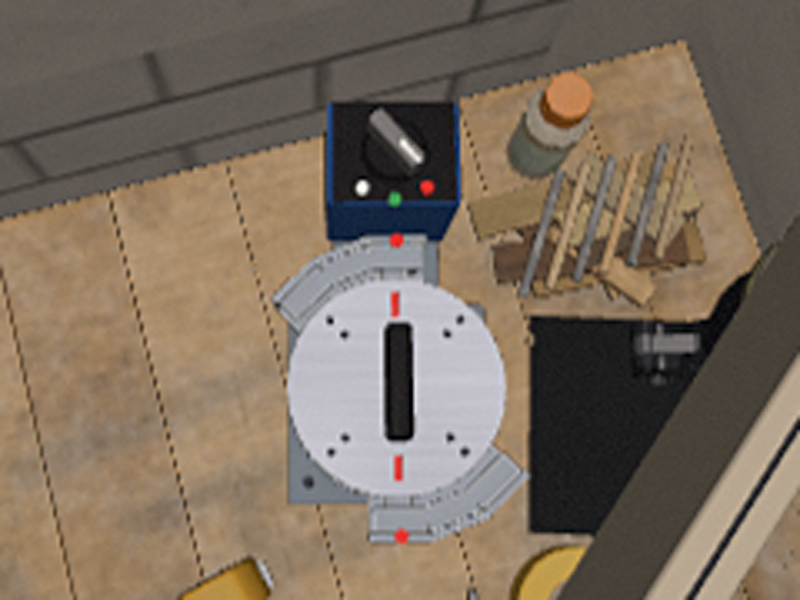

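The cover is locked and aligned, handle at (398,380), and the selector is still at red. Going to the knob.

Call:
drive_tool([
  [[0,0,-41],[0.035,-0.035,0.005],0.04],
  [[0,0,-41],[0.07,-0.07,0.005],0.04],
  [[0,0,-41],[0.105,-0.11,0.005],0.04],
  [[0,0,-41],[0.14,-0.15,0.005],0.04],
  [[0,0,-41],[0.165,-0.175,0.005],0.04],
  [[0,0,-41],[0.174,-0.184,0.01],0.04],
  [[0,0,-41],[0.174,-0.184,0.015],0.04],
  [[0,0,-41],[0.174,-0.184,0.015],0.04],
  [[0,0,-41],[0.174,-0.184,0.015],0.04],
  [[0,0,-41],[0.174,-0.184,0.015],0.04],
])

```text
time_s: 32.25
tcp_pos: [0.6182, -0.0655, 0.2359]
ee_rot: [[0.759, 0.652, 0.0], [0.652, -0.759, -0.0], [0.0, 0.0, -1.0]]
contact_force: [-0.1, 0.1, -0.7]
grip_width: 0.0402
grasp_force: 0.0
```

```bash
python3 to.py .618 -.0697 .155 -49
```

```text
t 32.2 tcp [ 0.6182 -0.0655  0.2359] phi -49.33 q6 38.6 tilt 0.02 w 0.0402 F [-0.1  0.1 -0.7] T [ 0.02 -0.04  0.03] g 0.0
rot [ 0.02 -0.   -0.33] shift [-0.0029  0.003   0.0809]
```

Call:
drive_tool([
  [[0,0,0],[-0.003,0.003,0.03],0.04],
  [[0,0,0],[-0.003,0.003,0.06],0.04],
  [[0,0,0],[-0.003,0.003,0.08],0.04],
  [[0,0,0],[-0.003,0.003,0.08],0.04],
  [[0,0,0],[-0.003,0.003,0.08],0.0],
  [[0,0,0],[-0.003,0.003,0.08],0.0],
  [[0,0,0],[-0.003,0.003,0.08],0.0],
  [[0,0,0],[-0.003,0.003,0.08],0.0],
  [[0,0,0],[-0.003,0.003,0.08],0.0],
], newtons=30)

```text
time_s: 33.15
tcp_pos: [0.6193, -0.0689, 0.1578]
ee_rot: [[0.757, 0.653, 0.003], [0.653, -0.757, -0.001], [0.001, 0.002, -1.0]]
contact_force: [-4.0, -0.6, 6.6]
grip_width: 0.0132
grasp_force: 33.2
```

Call:
drive_tool([
  [[0,0,8],[0,0,0],0.0],
  [[0,0,16],[0,0,0],0.0],
  [[0,0,24],[0,0,0],0.0],
  [[0,0,32],[0,0,0],0.0],
  [[0,0,40],[0,0,0],0.0],
  [[0,0,40],[0,0,0],0.0],
  [[0,0,40],[0,0,0],0.0],
])

```text
time_s: 33.85
tcp_pos: [0.6196, -0.0697, 0.1578]
ee_rot: [[1.0, 0.013, 0.003], [0.013, -1.0, -0.002], [0.003, 0.002, -1.0]]
contact_force: [-2.6, -4.7, 5.2]
grip_width: 0.0132
grasp_force: 33.1
```

```bash
python3 to.py
```

```text
t 33.9 tcp [ 0.6196 -0.0697  0.1578] phi -89.25 q6 78.2 tilt 0.23 w 0.0132 F [-2.6 -4.7  5.2] T [-0.75  0.43 -0.01] g 33.1
```

Call:
drive_tool([
  [[0,0,0],[0,0,0],0.04],
  [[0,0,0],[0,0,0],0.04],
  [[0,0,0],[0,0,-0.04],0.04],
  [[0,0,0],[0,0,-0.08],0.04],
  [[0,0,0],[-0.04,0.04,-0.09],0.04],
  [[0,0,0],[-0.07,0.08,-0.09],0.04],
  [[0,0,0],[-0.11,0.12,-0.09],0.04],
  [[0,0,0],[-0.15,0.15,-0.09],0.04],
  [[0,0,0],[-0.17,0.18,-0.09],0.04],
  [[0,0,0],[-0.17,0.18,-0.09],0.04],
])

```text
time_s: 34.85
tcp_pos: [0.4478, -0.2548, 0.2458]
ee_rot: [[1.0, 0.008, -0.001], [0.008, -1.0, -0.002], [-0.001, 0.002, -1.0]]
contact_force: [0.7, 0.6, 0.2]
grip_width: 0.0399
grasp_force: 0.0
```

Call:
drive_tool([
  [[0,0,0],[0,0,0],0.04],
  [[0,0,0],[0,0,0],0.04],
  [[0,0,0],[0,0,0],0.04],
  [[0,0,0],[0,0,0],0.04],
])

```text
time_s: 35.25
tcp_pos: [0.4517, -0.2498, 0.2454]
ee_rot: [[1.0, 0.016, -0.0], [0.016, -1.0, 0.0], [-0.0, -0.0, -1.0]]
contact_force: [1.1, -0.7, -0.1]
grip_width: 0.0402
grasp_force: 0.0
```

```bash
python3 - <<'E'
from h import *
im=imaging.camera('top').astype(int);s=im.sum(2)
print('handle',blob('top',window(s<120,255,305,200,250),.1875))
print('knob',blob('top',window(im.min(2)>75,270,290,138,162),.176))
cv2.imwrite('pics/c8.png',cv2.resize(im[110:290,160:400].astype(np.uint8)[:,:,::-1],(800,600),interpolation=2))
E
python3 to.py
```

```text
handle {'mean': array([ 0.4428, -0.0657]), 'c': array([443.7, -65.9]), 'size': array([76.9, 15.9]), 'long_axis_deg': -0.9, 'n': 262}
knob {'mean': array([ 0.6193, -0.0671]), 'c': array([618.9, -67.2]), 'size': array([49.8, 11.9]), 'long_axis_deg': -0.9, 'n': 112}
t 35.3 tcp [ 0.4517 -0.2499  0.2454] phi -89.09 q6 54.4 tilt 0.02 w 0.04 F [ 0.1 -0.6 -0. ] T [ 0.02  0.03 -0.03] g 0.0
```

View pics/c8.png

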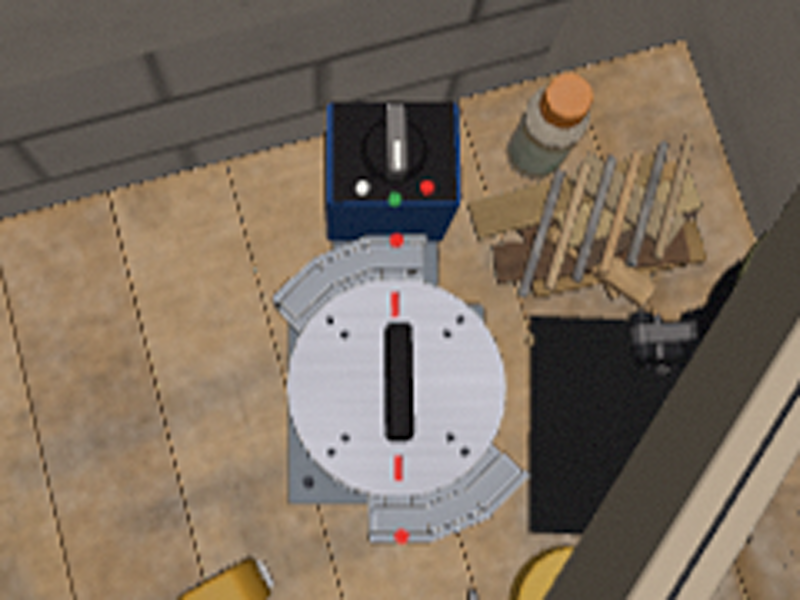

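The selector points at green (396,155→199), the cover is locked, and the arm is clear. Handing in.

```bash
python3 -c "
from bench import order
print(order.sign_off())"
```

```text
the job is handed in; nothing more can be done
None
```

The job is handed in but I got no verdict back: the last picture shows the cover locked and the selector at green, and both oak offcuts (no wedges were present) went into the drum before I closed it.

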